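# Tip the scraper blade out of the rinse tray and clamp it in its holder

### The job

The washed scraper blade with the narrow tang lies out of reach under the clear cover of the hinged rinse tray. Tip the tray up by its handle until the blade slides down into the open low corner and lower the tray level again, then draw the blade out, lay it flat on the bare bench top and let go. Pick it up again across the middle of its wide body, lay it flat in the scraper holder with its tang under the cam lever, and flip the lever fully closed; leave everything else on the bench where it is.

Things in the scene. Friction and masses are not known exactly. Their poses are not given: they have to be found in the camera images.
- blade_mid (a point): Scraper blade: loose flat white plastic plate, 8 mm thick, about 0.12 kg: a body 100 long x 44 wide and, from the middle of one short end, a tang 50 long x 20 wide. Point: centre of the body, half-way through its thickness; x along the blade away from the tang (tang tip at x = -100 mm), z up. Centre of mass at x = -14 mm. Starts under the tray's cover, tang towards the tray's low end.
- blade_tang (a point): A point on the blade's tang, on its centre line and half-way through its thickness, 30 mm from the tang's tip and 20 mm from the shoulder of the body; 70 mm from blade_mid. Axes as blade_mid.
- tip_tray (a joint): Tilt of the steel tray in rad: 0 = level (rests there on its stand), grows as the handle end is lifted, stop at 0.95. Needs about 4 N at the handle; falls back to level if let go. The blade starts to slide at 0.4 to 0.6 rad, depending on friction.
- tray_hinge (a point): On the tray's hinge axis, in the middle of its low end, 20 mm above the bench. Tilts with the tray: x runs along the tray from the low end to the handle end, y is the hinge axis, z is up when level. Tray 254 long x 78 wide (70 inside); its stand is fixed to the bench.
- tray_low (a point): Floor surface at the tray's low end, 4 mm above tray_hinge, same axes. Two walls 10 mm high form a V corner (apex x = 0, arms back to x = 20 mm) where the tang's tip comes to rest at x = 10 to 20 mm. Open above and without side walls up to x = 80 mm.
- tray_mouth (a point): Lower edge of the clear cover, in the middle, at x = 80 mm and 36 mm above the tray's floor; same axes. From here to x = 254 mm the tray has side walls and the cover (top 39 mm above the floor) and its far end is closed; the opening under the cover faces the low end.
- tray_handle (a point): Centre of the tray's handle: round steel bar 12 mm thick, 74 mm between the middles of its posts, parallel to the hinge axis, 32 mm clear of the tray's end wall. At x = 292, z = 45 mm of tray_hinge. Tilts with the tray, same axes. The bar can turn between gripping fingers as the tray tilts.
- holder_seat (a point): Holder, aluminium fixture fixed to the bench. Point 34 mm above the bench; z up, x from the lever end to the open end. With the blade home, blade_mid is at x = 25, y = 0, z = 0 mm and blade_tang at x = -45 here, axes parallel. Bed top 30 mm above the bench, 30 mm wide: the body overhangs it 7 mm a side, with finger room beside it. Base plate 10 mm high, x = -120 to 88, y = -42 to 42.
- holder_stop (a point): Top of the holder's end stop, at x = 83 mm of holder_seat, 40 mm above the bench; its inner face is 5.5 mm beyond the seated body. Four lugs (10 mm long, centred at x = -16 and 66 of holder_seat) stand 9 mm above the bed on both sides of the body, 52 mm apart inside. The blade is laid down between them from above.
- cam_lever (a joint): Angle of the holder's cam lever in rad: 0 = closed, lying level over the tang; about 1.57 = upright; starts open at 1.6 to 1.85, stop at 1.9. It stays where it is left; a push of about 2 N at its tip moves it.
- lever_pivot (a point): On the lever's pivot axis, in the middle, 52 mm above the bench; fixed to the holder (x = -95 mm of holder_seat), same axes as holder_seat. The lever turns about the y axis here; open, it leans back over the lever end, closed it points to +x.
- lever_tip (a point): Near the lever's end, on its centre line, 95 mm from the pivot (the bar ends at 98). Lever: flat steel bar 18 mm wide, 10 mm thick, with a rubber foot under it 50 mm from the pivot, which stops 1.5 mm above the tang when closed. Turns with the lever: x along it from the pivot, z normal to it (up when closed, to the back when open).
- loaf: Bystander: baked loaf 115 x 120 x 105 mm high, origin under its middle.
- loaf_tin: Bystander: dark steel loaf tin 110 x 200 x 90 mm high, origin under its middle.
- spare_plate: Bystander: plain rectangular white plate 140 x 64 x 8 mm without a tang, origin under its middle.
- bench_knife: Bystander: bench knife lying flat, steel blade 75 x 120 mm with a round wooden grip 24 mm thick along one long edge; origin under the middle of the blade.
- flour_brush: Bystander: wooden brush 200 mm long, lying.
- steel_bowl: Bystander: steel bowl 140 mm across, 60 mm high.
- oil_jar: Bystander: amber glass jar 70 mm across, 120 mm high.
Things that resemble listed ones, but are neither listed nor needed, are in the scene too. What is shaped like the part that bears holder_seat but pink is not meant.

How it is judged:
On the way, in this order (a step that is already met when the one before it is completed fails the run):
1. the tray is tipped up by more than 0.35 rad (value of joint tip_tray above 0.35 rad), for 0.1 s.
2. the tray is level again, with the blade in its low corner (value of joint tip_tray below 0.04 rad and x of blade_tang in the frame of tray_low between 0 and 0.062 m and z of blade_tang in the frame of tray_low below 0.012 m), for 0.1 s.
3. the blade lies flat on the bare bench top, let go (height (world z) of blade_mid below 0.009 m and angle between blade_mid's own z axis and vertical below 0.06 rad and contact force between the fingers and blade below 0.05 N and linear speed of blade below 0.02 m/s), for 0.2 s.
4. the blade is lifted again, held across the middle of its body (distance between the grasp point and blade_mid below 0.04 m and contact force between the fingers and blade above 1 N and height (world z) of blade_mid above 0.025 m), for 0.2 s.
5. the blade lies in the holder, tang towards the lever, let go, the lever still open (x of blade_mid in the frame of holder_seat between 0.017 and 0.033 m and y of blade_mid in the frame of holder_seat between -0.007 and 0.007 m and z of blade_mid in the frame of holder_seat between -0.004 and 0.004 m and angle between the x axis of blade_mid and the x axis of holder_seat, either way round below 0.12 rad and x of blade_tang in the frame of holder_seat below -0.03 m and angle between blade_mid's own z axis and vertical below 0.06 rad and contact force between the fingers and blade below 0.05 N and value of joint cam_lever above 0.8 rad), for 0.2 s.
At the end, for the whole second after the job is handed in: The blade lies at rest, flat in the holder (centre within 8 mm along and 7 mm across, 4 mm in height, turned less than 0.12 rad, tang at the lever end), the lever is closed to within 0.10 rad, the tray is level (within 0.04 rad), and no bystander has moved more than 40 mm (x of blade_mid in the frame of holder_seat between 0.017 and 0.033 m and y of blade_mid in the frame of holder_seat between -0.007 and 0.007 m and z of blade_mid in the frame of holder_seat between -0.004 and 0.004 m and angle between the x axis of blade_mid and the x axis of holder_seat, either way round below 0.12 rad and x of blade_tang in the frame of holder_seat below -0.03 m and angle between blade_mid's own z axis and vertical below 0.06 rad and value of joint cam_lever below 0.1 rad and value of joint tip_tray below 0.04 rad and linear speed of blade below 0.02 m/s); the robot touches nothing.
It fails at once if a bystander is moved by more than 40 mm (distance of any of loaf, loaf_tin, spare_plate, bench_knife, flour_brush, steel_bowl, oil_jar from where it was at the start of the episode above 0.04 m).
It also fails if it takes over 70 s, if anything falls off the work surface, if the arm or the gripper's body presses on something with over 40 N, if the wrist force passes 120 N, or if a joint passes its speed limit or range.

### The arm

A 6-joint arm with a two-finger parallel gripper is mounted at the origin on the work surface. World frame = base frame: x ahead of the robot, y to its left, z up, the work surface at z = 0. Lengths are in m, angles in rad, forces in N, time in s.
With the tool pointing down it reaches from about 0.35 to 0.975 m from the base axis. Payload 17.4 kg.
Tool frame: the origin (TCP) lies where the fingers leave the gripper's body, on its centre line; the fingertips stand 73 mm ahead of it and the grasp point (between the pads) lies 54 mm ahead of it (bot.grasp_offset is the distance from the TCP to the grasp point, in m); z points along the fingers, y is the direction in which the jaws open and shut (so a half turn about z gives the same grasp; the last joint's range is limited). The gripper opens to 85 mm and grips with 20 to 120 N. Pads are 22 mm wide; open, the fingers measure 114 mm over their backs; the gripper's body (76 mm by 85 mm) begins 54 mm behind the grasp point. The pads swing forward as they close: fully open they stand 13 mm farther back than shut.
Start: joints at [-0.038, 0.116, 1.442, -0, 1.584, -0.038], TCP at [0.675, -0, 0.304] pointing down, gripper open.
Joint ranges: [-2.83, 2.83], [-0.83, 2.19], [0.07, 2.5], [-1.14, 4.28], [0.01, 3], [-2.97, 2.97]. Speed limits (rad/s): [1.89, 1.89, 2.22, 3.14, 3.14, 3.14].

### API

Orientations are given as a unit quaternion [x, y, z, w].
In Python, from workcell import bot, solver, readout, capture, ticket, recognise gives the robot as it stands. Calls block until the motion is done:
- bot.movep(position, orientation): joint-space move of the TCP to a pose.
- bot.move_straight(position, ori=None, feed=0.15): straight line of the TCP; ori=None keeps the orientation; feed is the mean speed in m/s.
- bot.movej(angles): joint-space move.
- bot.set_gripper(opening): finger opening in m; the grip force is fixed at half the most; returns when the fingers have stopped.
- bot.wait(seconds).
- solver.ik(position, orientation): joint angles nearest the present ones, or None.
- readout.get_state(): the state.
- capture(name): name is "scene" or "side" or "wrist"; returns a dict with "frame" (480x640x3 uint8, blue, green, red), "z_map" (480x640 float32, m along the optical axis (not along the pixel's ray), 0 where there is no reading), "fx", "fy", "cx", "cy" (pixels), "distortion" ([k1, k2, p1, p2, k3] as OpenCV has them; the pictures are not rectified), "T" (4x4, takes a point from camera to world coordinates). Camera axes: x right, y up, looking along -z (the intrinsics and any distortion apply to the point x, -y, -z); pixel columns grow to the right and rows downward; lengths in m; the calibration is good to about 2 mm. A picture is of the moment at which its call begins.
A pose or a line that the arm cannot do raises bot.Unreachable and nothing moves.
- ticket.hand_in(): hands the job in, once; it reports no verdict.
Trained networks look in a picture, given as the dict that the camera call returned (one of the last four; its "shot" number tells which), for a name from the list of things; names that differ only in an ending like _2 or _b are one class to them, and where a whole thing is asked for, a point or a joint stands for the part that bears it (a point fixed in the world has none). Each returns a list of dicts, best first, with "p" (0 to 1); they miss things now and then, are a little off and sometimes report something else, mostly with a low value. They report only what shows in the picture. A call takes as long as a camera call. They do not tell look-alikes from the thing itself.
- recognise(picture, thing): "centre" ([x, y, z] in m, in world coordinates, good to about 4 mm: the middle of the surface that is visible of it).
The state is a dict: "time": time; "q": joint angles; "joint_velocities": joint speeds; "joint_efforts": joint torques, N m; "eef_pos": TCP position; "ee_rot": TCP orientation; "wrist_force": force on the tool from outside, world axes, zero at the start; "ft_torque": the same for the moment, N m; "grip_width": finger opening in m.
Only numpy, scipy, OpenCV 4.12 (cv2) and the standard library are available. Lean on these libraries where they do the work, as an engineer would, in place of code of your own. Each camera call takes 0.05 s, during which the arm holds its last target.

## Working session

There is one attempt and no reset: what is moved stays moved. The work goes in short steps, each a Python script; the robot and the scene stay as the last script left them, time stands still between calls to the robot, and variables do not carry over. Pictures are saved under pics/ and viewed, and the job is handed in when it is done.

```bash
ls; mkdir -p pics; python3 - <<'E'
from workcell import bot, solver, readout, capture, ticket, recognise
import cv2
for n in ["scene","side","wrist"]:
    c=capture(n); cv2.imwrite(f"pics/{n}0.png",c["frame"])
    print(n,c["fx"],c["fy"],c["cx"],c["cy"],c["distortion"],c["T"])
print(readout.get_state())
E
```

```text
pics
scene 587.1507745950119 587.1507745950119 324.4319742439082 246.48069174398566 [-0.13395922  0.          0.          0.          0.        ] [[ 5.34240557e-01 -6.72428658e-01  5.12276027e-01  1.23186885e+00]
 [ 8.45331693e-01  4.24131743e-01 -3.24848571e-01 -4.69457595e-01]
 [ 1.16496449e-03  6.06590442e-01  7.95013634e-01  1.20719642e+00]
 [ 0.00000000e+00  0.00000000e+00  0.00000000e+00  1.00000000e+00]]
side 616.7685614518235 616.7685614518235 300.6994888848171 242.67267739512076 [-0.13137431  0.          0.          0.          0.        ] [[ 0.85189702  0.2737192  -0.44648546 -0.17213001]
 [-0.52366073  0.45682174 -0.71909202 -1.10874867]
 [ 0.00713497  0.84639925  0.53250108  0.88241431]
 [ 0.          0.          0.          1.        ]]
wrist 347.07079769866084 347.07079769866084 322.2117893543433 245.27936201524372 [-0.01138174  0.          0.          0.          0.        ] [[ 9.99999945e-01  1.75208140e-05 -3.31941440e-04  6.75422326e-01]
 [ 7.75396918e-05  9.58764774e-01  2.84200812e-01  7.07164357e-02]
 [ 3.23233189e-04 -2.84200822e-01  9.58764720e-01  3.72509575e-01]
 [ 0.00000000e+00  0.00000000e+00  0.00000000e+00  1.00000000e+00]]
{'time': 0.15, 'q': array([-3.78273581e-02,  1.16415327e-01,  1.44207089e+00, -1.60977595e-05,
        1.58400046e+00, -3.78216257e-02]), 'joint_velocities': array([-3.45995317e-04,  1.30314321e-05, -2.79129806e-03, -1.47432886e-03,
       -1.20338590e-03,  1.57406815e-03]), 'joint_efforts': array([ 7.81324125e-04, -7.32512355e+01, -6.32847619e+01, -3.31336332e-05,
        5.00968890e-03,  2.64853352e-04]), 'eef_pos': array([ 6.74938005e-01, -2.85482323e-05,  3.03330491e-01]), 'ee_rot': array([ 7.07108810e-01,  7.07104611e-01, -3.09805886e-04, -3.22337752e-04]), 'wrist_force': array([ 0.27737122, -0.29468656,  0.31203931]), 'ft_torque': array([-0.00255456,  0.01243655,  0.00473058]), 'grip_width': 0.08534090583313653}
```

View pics/scene0.png

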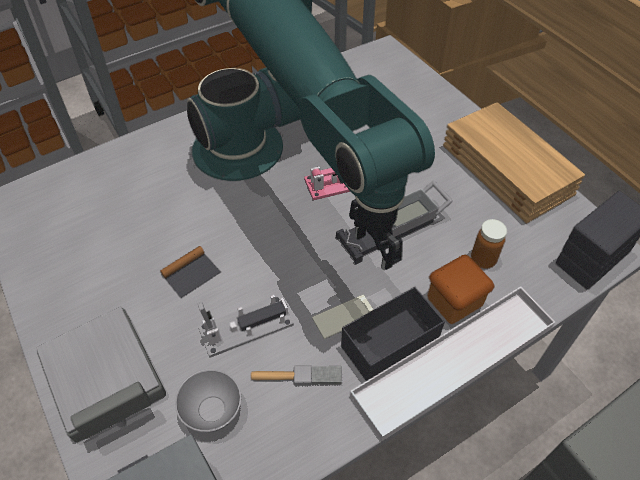

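View pics/side0.png

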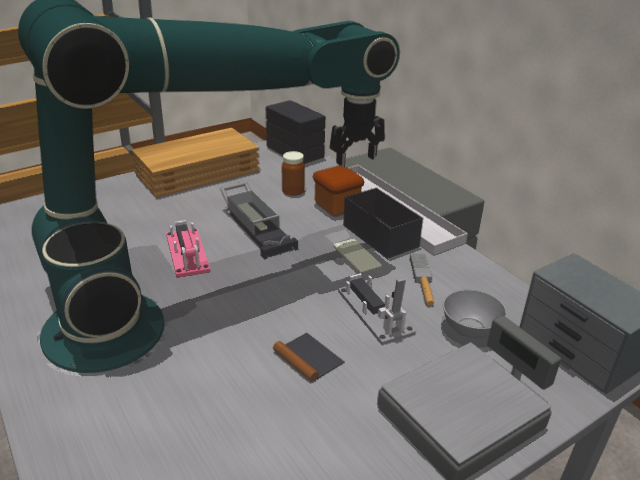

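View pics/wrist0.png

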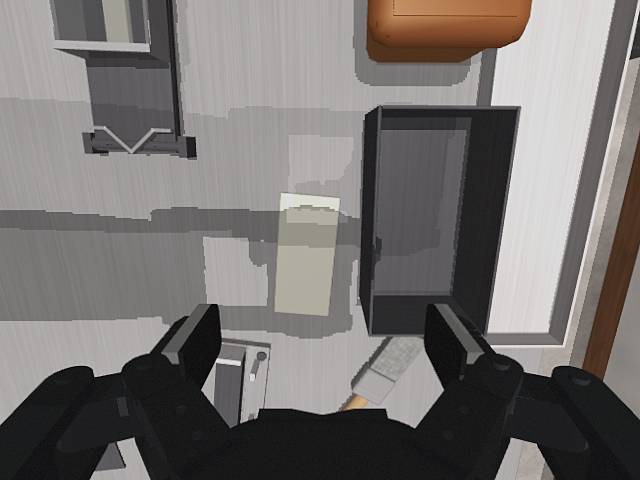

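The scene camera shows the tray at about (400,225), with its handle at (437,198) and the V end at (350,245). The silver holder is at (245,320) with its lever upright at (208,325). The pink holder at (325,182) is the decoy, and the tangless spare plate is at (340,315). Next I'll locate these in the images.

```bash
cat > h.py <<'E'
from workcell import bot, solver, readout, capture, ticket, recognise
import cv2, numpy as np
from scipy.spatial.transform import Rotation as R
def cam(c):
    K=np.array([[c["fx"],0,c["cx"]],[0,c["fy"],c["cy"]],[0,0,1]]); return K,np.array(c["distortion"]),np.array(c["T"])
def ray(c,u,v):
    K,D,T=cam(c); p=cv2.undistortPoints(np.array([[[u,v]]],float),K,D)[0,0]
    return T[:3,3],T[:3,:3]@np.array([p[0],-p[1],-1.])
def onz(c,u,v,z):
    o,d=ray(c,u,v); return o+d*(z-o[2])/d[2]
def dep(c,u,v):
    o,d=ray(c,u,v); return o+d*float(c["z_map"][int(round(v)),int(round(u))])
def proj(c,P):
    K,D,T=cam(c); p=(np.asarray(P,float).reshape(-1,3)-T[:3,3])@T[:3,:3]*[1,-1,-1]
    return cv2.projectPoints(p,np.zeros(3),np.zeros(3),K,D)[0][:,0]
def save(c,name,box=None,s=1):
    f=c["frame"]
    if box: x0,y0,x1,y1=box; f=f[y0:y1,x0:x1]
    cv2.imwrite(f"pics/{name}.png",cv2.resize(f,None,fx=s,fy=s,interpolation=cv2.INTER_CUBIC))
def down(yaw):  # jaw axis (tool y) horizontal at angle yaw from world x
    c,s=np.cos(yaw),np.sin(yaw)
    y=np.array([c,s,0]);z=np.array([0,0,-1.]);x=np.cross(y,z)
    return R.from_matrix(np.c_[x,y,z]).as_quat()
E
python3 - <<'E'
from h import *
for n in ["scene","side","wrist"]:
    c=capture(n)
    for t in ["tray_hinge","tray_low","tray_mouth","tray_handle","blade_mid","blade_tang","holder_seat","holder_stop","lever_pivot","lever_tip","spare_plate","loaf","loaf_tin","oil_jar","bench_knife","flour_brush","steel_bowl"]:
        print(n,t,[(round(r["p"],2),np.round(r["centre"],3).tolist()) for r in recognise(c,t)[:3]])
E
```

```text
scene tray_hinge [(0.74, [0.513, 0.242, 0.059])]
scene tray_low [(0.27, [0.514, 0.243, 0.06])]
scene tray_mouth [(0.56, [0.518, 0.246, 0.062])]
scene tray_handle [(0.67, [0.516, 0.241, 0.058])]
scene blade_mid [(0.47, [0.656, -0.06, 0.008])]
scene blade_tang [(0.39, [0.517, 0.243, 0.057])]
scene holder_seat [(0.81, [0.282, 0.126, 0.01]), (0.68, [0.561, -0.267, 0.01])]
scene holder_stop [(0.81, [0.279, 0.123, 0.004]), (0.67, [0.656, -0.059, 0.006])]
scene lever_pivot [(0.84, [0.284, 0.122, 0.01]), (0.83, [0.561, -0.27, 0.011])]
scene lever_tip [(0.68, [0.552, -0.339, 0.102])]
scene spare_plate [(0.71, [0.654, -0.059, 0.007]), (0.19, [0.744, -0.207, 0.021])]
scene loaf [(0.84, [0.777, 0.18, 0.103])]
scene loaf_tin [(0.65, [0.759, 0.01, 0.031])]
scene oil_jar [(0.92, [0.719, 0.333, 0.095])]
scene bench_knife [(0.56, [0.343, -0.306, -0.002])]
scene flour_brush [(0.72, [0.745, -0.208, 0.017]), (0.37, [0.761, 0.007, 0.035])]
scene steel_bowl [(0.56, [0.686, -0.421, 0.024])]
side tray_hinge [(0.77, [0.492, 0.186, 0.058]), (0.38, [0.54, -0.285, 0.013])]
side tray_low [(0.9, [0.49, 0.188, 0.0
[... 1167 characters left out ...]
0.499, 0.143, 0.024])]
wrist tray_mouth [(0.68, [0.762, 0.155, 0.1]), (0.65, [0.503, 0.141, 0.025]), (0.16, [0.749, -0.193, 0.018])]
wrist tray_handle [(0.71, [0.499, 0.141, 0.022])]
wrist blade_mid []
wrist blade_tang []
wrist holder_seat [(0.83, [0.573, -0.207, 0.016])]
wrist holder_stop [(0.67, [0.575, -0.201, 0.016])]
wrist lever_pivot [(0.89, [0.572, -0.197, 0.014])]
wrist lever_tip []
wrist spare_plate [(0.97, [0.657, -0.046, 0.009])]
wrist loaf [(0.6, [0.502, 0.142, 0.019])]
wrist loaf_tin [(0.8, [0.79, 0.003, 0.013])]
wrist oil_jar []
wrist bench_knife [(0.72, [0.39, -0.343, 0.004]), (0.24, [0.655, -0.045, 0.008])]
wrist flour_brush [(0.87, [0.752, -0.19, 0.017])]
wrist steel_bowl []
```

```bash
python3 - <<'E'
from h import *
bot.movep([0.5,0.28,0.40],down(0))
c=capture("wrist"); save(c,"w1"); np.save("w1.npy",c,allow_pickle=True)
bot.movep([0.56,-0.22,0.40],down(0))
c=capture("wrist"); save(c,"w2"); np.save("w2.npy",c,allow_pickle=True)
c=capture("scene"); save(c,"s2",(300,120,500,280),4);save(c,"s2h",(170,270,330,390),5); np.save("s2.npy",c,allow_pickle=True)
print(readout.get_state()["time"])
E
```

```text
6.125
```

View pics/w1.png

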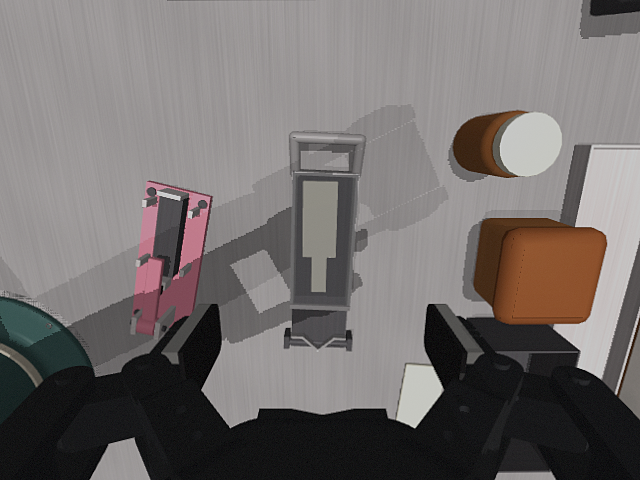

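View pics/w2.png

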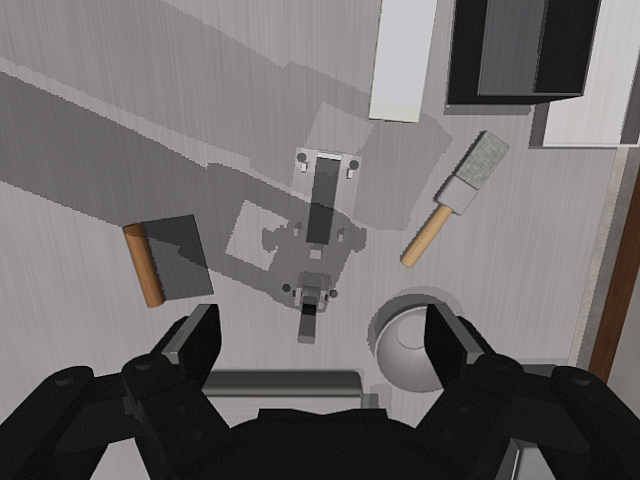

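View pics/s2.png

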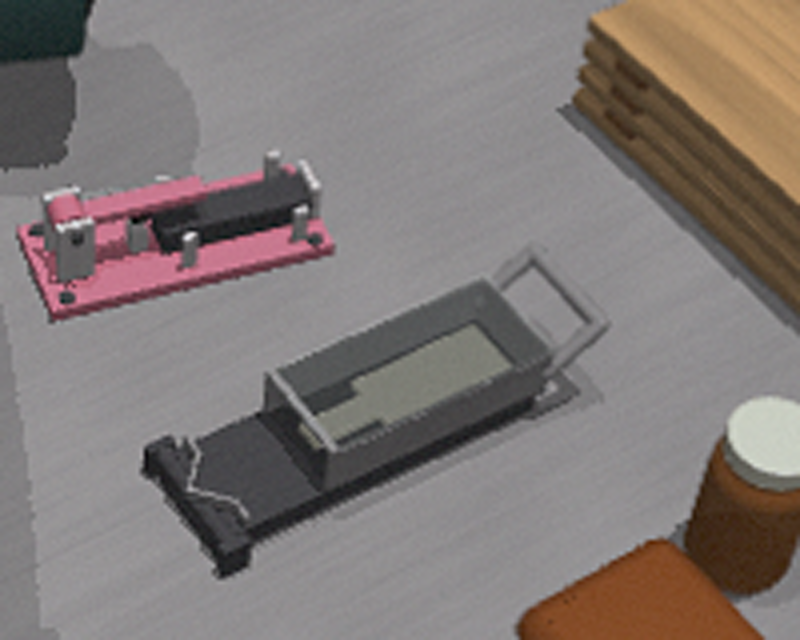

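View pics/s2h.png

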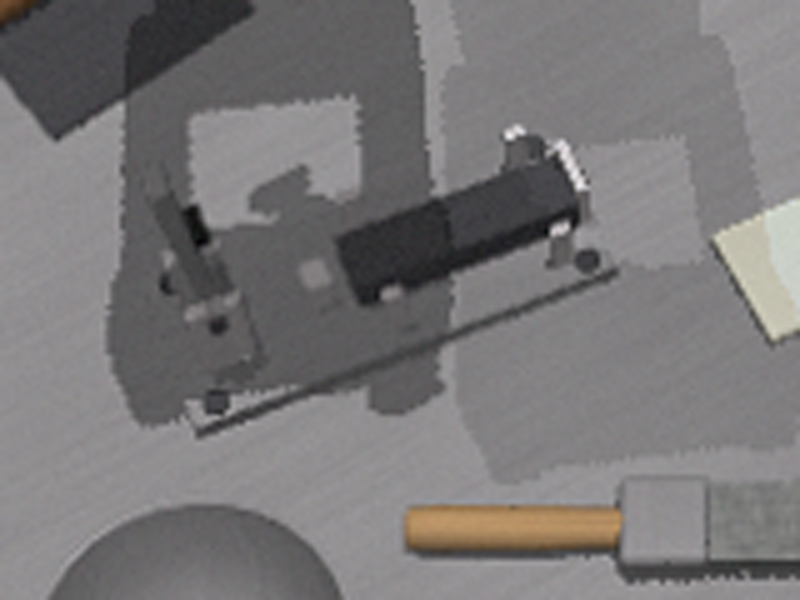

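The wrist views show three things:
- The tanged blade is under the cover at (320,235), with the V at (318,347) and the handle bar at (328,136).
- The silver holder has its stop at (330,155) and its lever at (308,322).
- The only other candidates are the plain plate and the pink holder. The plate has no tang and the holder is pink, so neither is meant.

I'll enlarge these for measuring.

```bash
python3 - <<'E'
from h import *
c=np.load("w1.npy",allow_pickle=True).item(); save(c,"w1z",(270,120,390,360),2.5)
save(c,"w1a",(270,290,370,360),8);save(c,"w1b",(270,120,390,195),6.6)
c=np.load("w2.npy",allow_pickle=True).item(); save(c,"w2a",(270,140,380,350),2.8); save(c,"w2a",(270,140,400,230),6);save(c,"w2b",(270,225,400,350),5)
E
```

```text
(no output)
```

View pics/w1a.png

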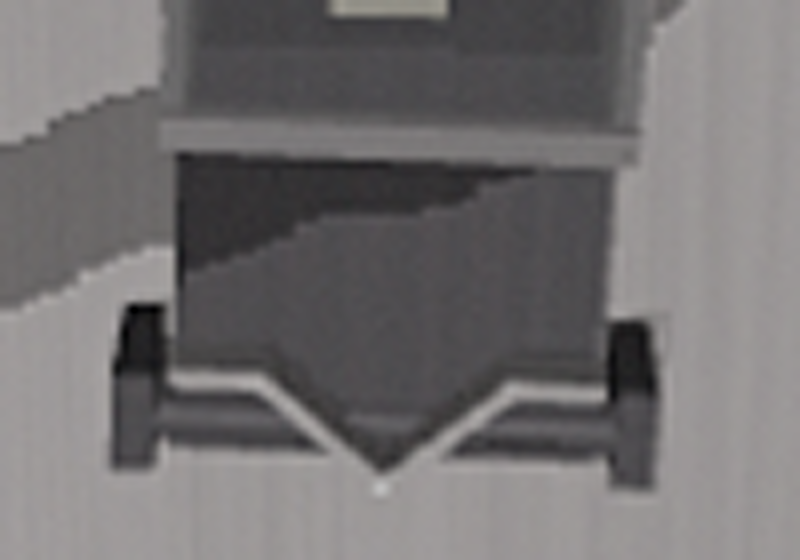

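View pics/w1b.png

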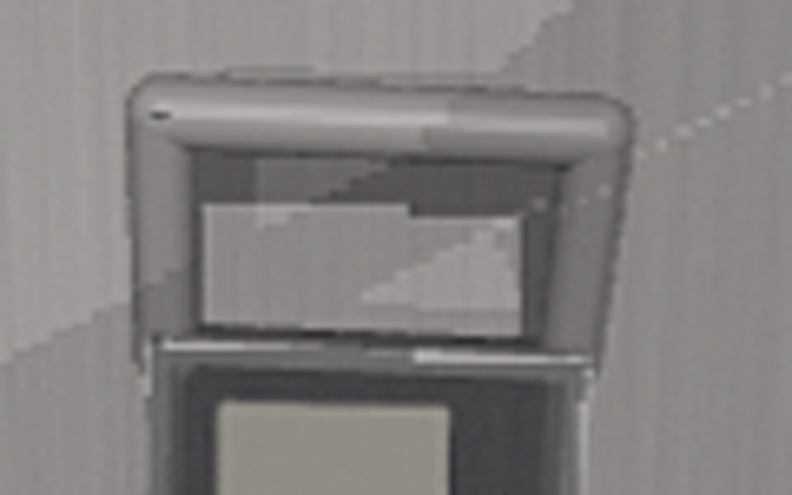

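View pics/w2a.png

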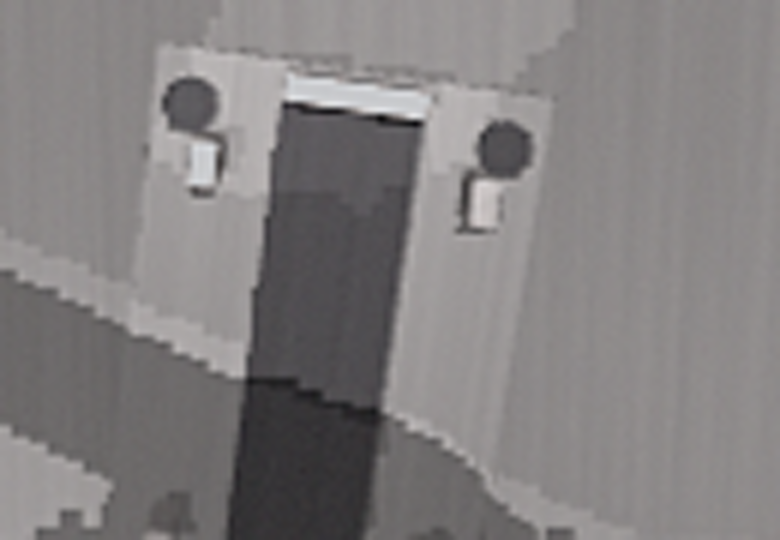

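View pics/w2b.png

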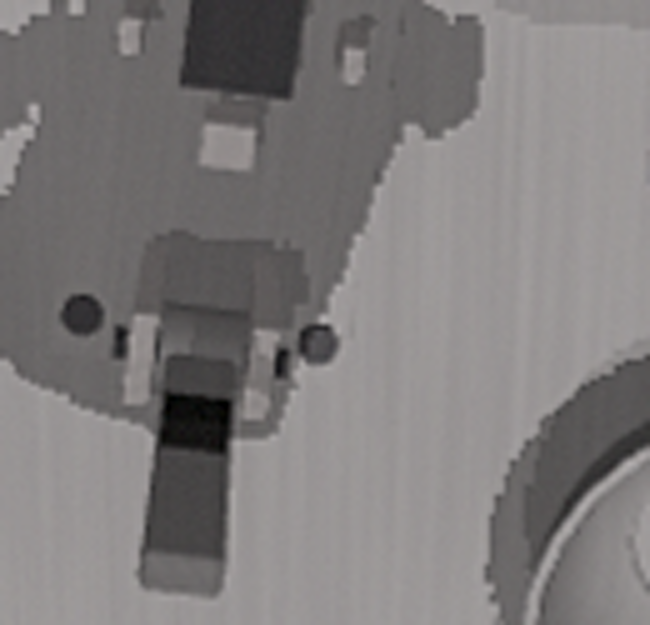

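```bash
python3 - <<'E'
from h import *
c=np.load("w1.npy",allow_pickle=True).item()
hl=onz(c,290,137,.065);hr=onz(c,365.8,139.4,.065);hm=(hl+hr)/2
ap=onz(c,317.5,349.2,.034)
a1=onz(c,303.1,336.9,.034);a2=onz(c,334.4,338.1,.034)
el=onz(c,270+150/6.6,120+347/6.6,.063);er=onz(c,270+597/6.6,120+362/6.6,.063)
print("handle",hl,hr,hm,"width",np.linalg.norm(hl-hr)); print("apex",ap,"arms",a1,a2,(a1+a2)/2)
print("d",np.linalg.norm((hm-ap)[:2]),"dir",np.degrees(np.arctan2(*(hm-ap)[[1,0]])),"bar dir",np.degrees(np.arctan2(*(hr-hl)[[1,0]])))
print("end",el,er,np.linalg.norm(el-er))
print("depth handle",[dep(c,u,139) for u in (310,328,345)])
print("floor",dep(c,318,325), "wall",dep(c,317.5,349))
# blade now
c=np.load("w2.npy",allow_pickle=True).item()
pts=[(296.7,147.5,.010,88,42),(362,156.2,.010,88,-42),(304,167.5,.039,66,28.5),(350.8,173.8,.039,66,-28.5),(296,232,.039,-16,28.5),(340.8,238,.039,-16,-28.5),(329.7,156.4,.040,83,0)]
W=np.array([onz(c,u,v,z)[:2] for u,v,z,_,_ in pts]);M=np.array([[a,b] for *_,a,b in pts])/1000
mw,mm=W.mean(0),M.mean(0);U,S,Vt=np.linalg.svd((M-mm).T@(W-mw));Rm=(U@Vt).T
print(W,"det",np.linalg.det(Rm));t=mw-Rm@mm
print("seat",t,"yaw",np.degrees(np.arctan2(Rm[1,0],Rm[0,0])),"res mm",1000*(W-(M@Rm.T+t)))
print("bed depth",dep(c,322,200))
E
```

```text
handle [0.46565665 0.35584003 0.065     ] [0.55000587 0.35323262 0.065     ] [0.50783126 0.35453633 0.065     ] width 0.08438951633798601
apex [0.4945125  0.06543199 0.034     ] arms [0.47417565 0.08547402 0.034     ] [0.51860233 0.0834907  0.034     ] [0.49638899 0.08448236 0.034     ]
d 0.2894109632254896 dir 87.36230221117961 bar dir -1.7705702278380788
end [0.46757398 0.31679251 0.063     ] [0.54543634 0.31416545 0.063     ] 0.07790667210297182
depth handle [array([0.48805282, 0.35363463, 0.0707359 ]), array([0.50780889, 0.35362147, 0.07049801]), array([0.52656712, 0.35362564, 0.0690853 ])]
floor [0.49524611 0.09798321 0.02268637] wall [0.49451101 0.0656314  0.03380136]
[[ 0.52879947 -0.1545889 ]
 [ 0.61242927 -0.16526575]
 [ 0.5392111  -0.17759316]
 [ 0.59618122 -0.18505897]
 [ 0.52787379 -0.25831317]
 [ 0.58529069 -0.26623059]
 [ 0.57027834 -0.16445548]] det 1.0000000000000002
seat [ 0.55883824 -0.24675087] yaw 82.28467303518273 res mm [[-0.23309267 -0.67994596]
 [ 0.15712908 -0.07968338]
 [-0.24572711 -0.07097492]
 [ 0.24040095  0.11553946]
 [-0.57443293  0.46669603]
 [ 0.35847688  0.20160353]
 [ 0.2972458   0.04676524]]
bed depth [ 0.56109408 -0.21874267  0.02929726]
```

Both fits agree to about 1 mm: the handle is at (0.508, 0.354), the tray yaw is 87.5°, the seat is at (0.559, -0.247), and the holder yaw is 82.3°. Next is tipping the tray.

```bash
cat >> h.py <<'E'
TY=np.radians(87.5); TD=np.array([np.cos(TY),np.sin(TY),0]); TL=np.array([-np.sin(TY),np.cos(TY),0])
HM=np.array([0.5078,0.3545,0.065]); HINGE=HM-.292*TD-np.array([0,0,.045])
def hand(th,yaw,frac=.5,off=.054):
    p=HINGE+(.292*np.cos(th)-.045*np.sin(th))*TD+np.array([0,0,.292*np.sin(th)+.045*np.cos(th)])
    r=R.from_rotvec(-TL*th*frac)*R.from_quat(down(yaw)); z=r.apply([0,0,1])
    return p-z*off,r.as_quat()
def st(): 
    s=readout.get_state(); print("t",round(s["time"],2),"p",np.round(s["eef_pos"],4),"F",np.round(s["wrist_force"],1),"g",round(s["grip_width"],4),"q6",round(s["q"][5],2)); return s
E
python3 - <<'E'
from h import *
for yaw in (TY,TY-np.pi):
    for th in (0,.4,.8): 
        p,o=hand(th,yaw); print(yaw,th,p,solver.ik(p,o))
    p,o=hand(0,yaw); print(solver.ik(p+[0,0,.1],o))
E
```

```text
1.5271630954950384 0 [0.5078 0.3545 0.119 ] [ 5.68268800e-01  1.06992117e-01  1.75940397e+00 -4.44089210e-16
  1.27519656e+00 -9.58894296e-01]
1.5271630954950384 0.4 [0.50556223 0.30324667 0.2280815 ] [ 0.43177219 -0.08681667  1.7770234   0.18154586  1.36225254 -1.12513605]
1.5271630954950384 0.8 [0.50161166 0.21276377 0.31055707] [ 0.20257401 -0.23641744  1.79528225  0.38872818  1.48678179 -1.3387916 ]
[ 5.68268800e-01  3.09410802e-02  1.66961502e+00 -4.44089210e-16
  1.44103656e+00 -9.58894296e-01]
-1.6144295580947547 0 [0.5078 0.3545 0.119 ] [ 5.68268800e-01  1.06992117e-01  1.75940397e+00 -4.44089210e-16
  1.27519656e+00  2.18269836e+00]
-1.6144295580947547 0.4 [0.50556223 0.30324667 0.2280815 ] [ 0.43177219 -0.08681667  1.7770234   0.18154586  1.36225254  2.0164566 ]
-1.6144295580947547 0.8 [0.50161166 0.21276377 0.31055707] [ 0.20257401 -0.23641744  1.79528225  0.38872818  1.48678179  1.80280105]
[ 5.68268800e-01  3.09410802e-02  1.66961502e+00 -4.44089210e-16
  1.44103656e+00  2.18269836e+00]
```

```bash
python3 - <<'E'
from h import *
p,o=hand(0,TY)
bot.movep(p+[0,0,.1],o); bot.set_gripper(.034)
bot.move_straight(p,feed=.12); st()
bot.set_gripper(0); st()
for th in np.arange(.1,.81,.1):
    p,o=hand(th,TY); bot.move_straight(p,o,feed=.15); st()
c=capture("side"); save(c,"sd3",(180,80,400,280),3.6)
c=capture("scene"); save(c,"sc3",(280,100,520,280),3.3)
E
```

```text
t 9.82 p [0.5081 0.3547 0.1199] F [-0.1  1.1  0.2] g 0.034 q6 -0.96
t 10.17 p [0.5081 0.3559 0.1202] F [ 2.1 12.7 -0.6] g 0.0099 q6 -0.96
t 10.52 p [0.5077 0.3471 0.1497] F [ 1.7 14.9 -1.1] g 0.0097 q6 -1.0
t 10.87 p [0.5073 0.3355 0.1777] F [ 1.2 16.6  2. ] g 0.0101 q6 -1.04
t 11.22 p [0.5066 0.3213 0.2044] F [ 1.8 16.4  3.2] g 0.0099 q6 -1.08
t 11.57 p [0.5057 0.3044 0.2298] F [-0.6 17.7  5.2] g 0.0098 q6 -1.12
t 11.93 p [0.505  0.285  0.2537] F [ 0.6 17.3  7.2] g 0.0095 q6 -1.17
t 12.28 p [0.504  0.2632 0.2757] F [ 0.5 16.5 10. ] g 0.0097 q6 -1.23
t 12.64 p [0.503  0.2393 0.2954] F [ 0.2 16.5 11.5] g 0.0099 q6 -1.28
t 13.0 p [0.5018 0.2135 0.3129] F [-1.4 15.1 14. ] g 0.01 q6 -1.34
```

View pics/sd3.png

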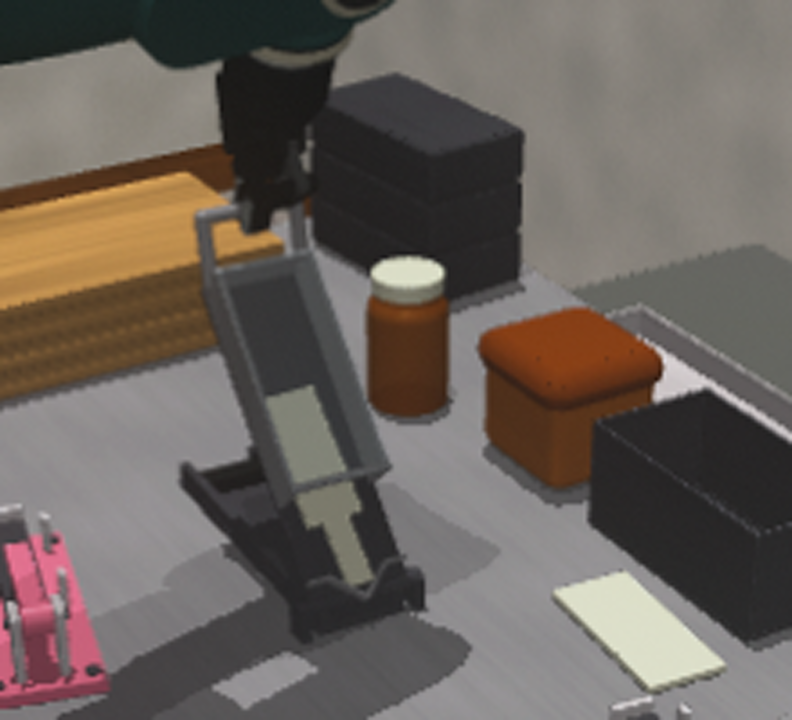

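View pics/sc3.png

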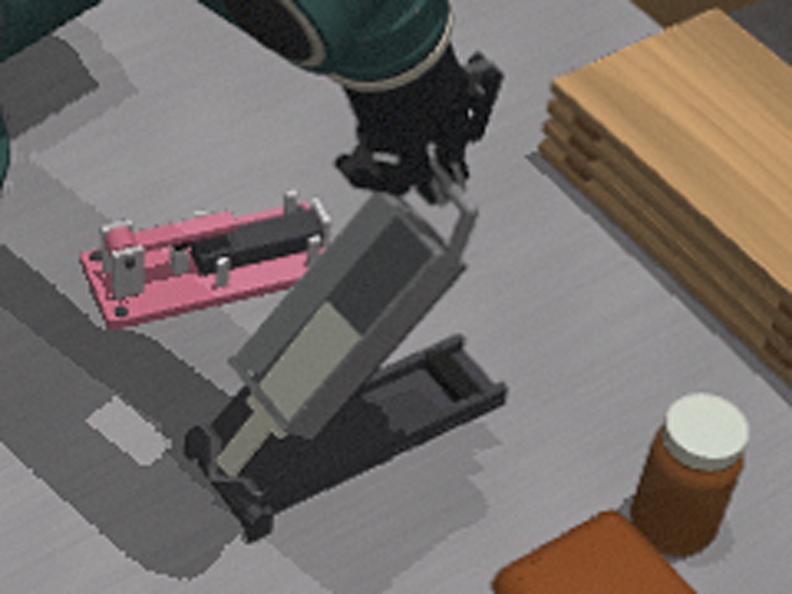

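The blade has slid into the V: its tang tip is at side-crop pixel (355,585), and the shoulders are clear of the mouth. Now I'll lower the tray.

```bash
python3 - <<'E'
from h import *
for th in np.arange(.7,-.01,-.1):
    p,o=hand(max(th,0),TY); bot.move_straight(p,o,feed=.15)
st(); bot.set_gripper(.034); bot.wait(.2);st()
p,o=hand(0,TY); bot.move_straight(p+[0,0,.1],feed=.2)
L=HINGE+.045*TD
bot.movep([L[0],L[1]-.02,.30],down(0)); st()
c=capture("wrist"); save(c,"w4"); np.save("w4.npy",c,allow_pickle=True)
c=capture("scene"); save(c,"sc4",(300,120,500,280),4)
E
```

```text
t 15.93 p [0.5087 0.3558 0.1188] F [ 9.8 11.6 -2.7] g 0.0093 q6 -0.96
t 16.49 p [0.5078 0.3544 0.119 ] F [-0.4 -0.9  0.3] g 0.0341 q6 -0.96
t 18.23 p [0.4971 0.0882 0.2989] F [0.1 0.2 1. ] g 0.0342 q6 0.12
```

View pics/w4.png

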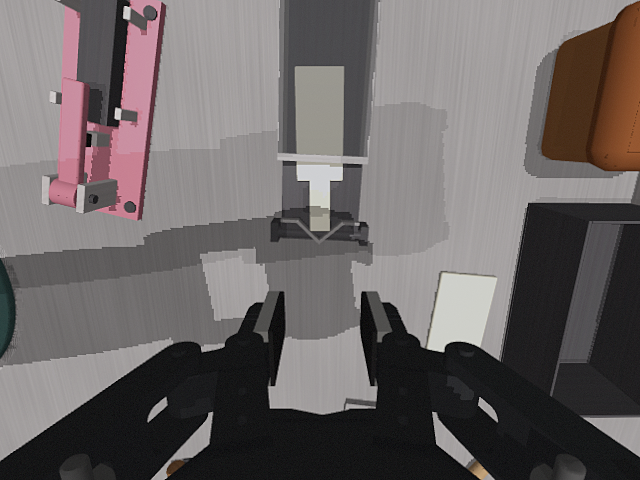

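View pics/sc4.png

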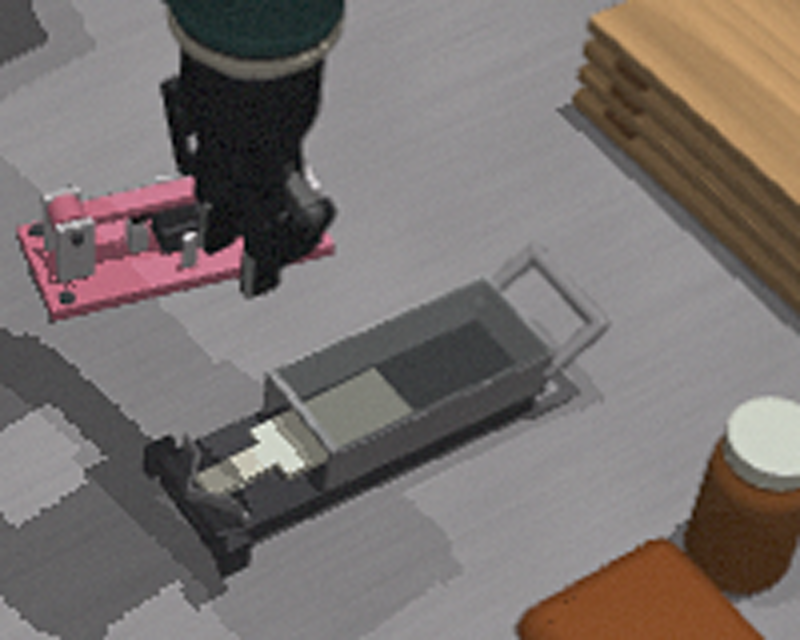

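```bash
python3 - <<'E'
from h import *
c=np.load("w4.npy",allow_pickle=True).item(); save(c,"w4a",(265,140,385,250),6.5)
E
```

```text
(no output)
```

View pics/w4a.png

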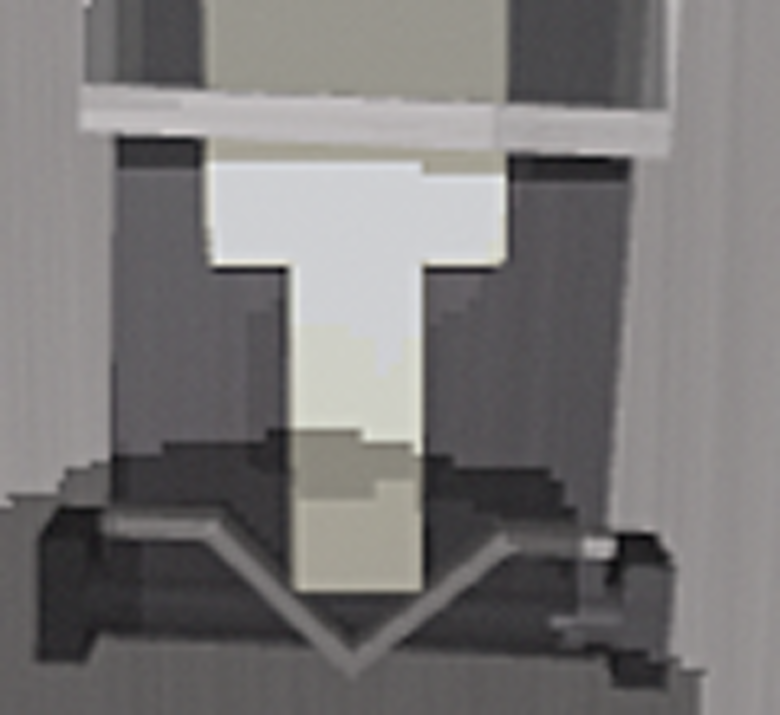

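```bash
python3 - <<'E'
from h import *
c=np.load("w4.npy",allow_pickle=True).item()
f=lambda u,v:onz(c,265+u/6.5,140+v/6.5,.032)
a,b=f(297,590),f(424,590); s,t=f(290,267),f(424,265); l,r=f(210,265),f(507,263)
tip=(a+b)/2;sh=(s+t)/2;sh2=(l+r)/2
print(tip,sh,sh2,np.linalg.norm(b-a),np.linalg.norm(t-s),np.linalg.norm(r-l),np.linalg.norm(sh-tip))
d=sh-tip;print("yaw",np.degrees(np.arctan2(d[1],d[0])),np.degrees(np.arctan2(*(r-l)[[1,0]])))
bt=tip+.030*d/np.linalg.norm(d)
print("bt in tray",(bt-HINGE)@TD,(bt-HINGE)@TL, dep(c,265+360/6.5,140+350/6.5))
E
```

```text
[0.49591176 0.07433313 0.032     ] [0.49534217 0.1235445  0.032     ] [0.49556138 0.12383909 0.032     ] 0.01950227184970499 0.019756443171314305 0.04377490338721859 0.04921466610340174
yaw 90.66313085695202 0.5225087872685156
bt in tray 0.04153552119331241 0.0013115894681001634 [0.49579742 0.11114428 0.03184557]
```

```bash
python3 - <<'E'
from h import *
o=down(np.radians(.6)); G=np.array([.4955,.1105])
bot.movep([*G,.16],o); bot.set_gripper(.030)
bot.move_straight([*G,.105],feed=.12); 
z=.105; f0=readout.get_state()["wrist_force"][2]
while z>.093:
    z-=.001; bot.move_straight([*G,z],feed=.03)
    f=readout.get_state()["wrist_force"][2]
    if abs(f-f0)>4: break
print(z,f0,f); st()
c=capture("side"); save(c,"sd5",(200,160,340,280),5.5)
c=capture("wrist"); save(c,"w5")
E
```

```text
0.09499999999999999 0.15709666682064935 15.40404750524859
t 22.27 p [0.4957 0.1105 0.0961] F [-6.8 -1.5 15.4] g 0.0296 q6 0.16
```

View pics/sd5.png

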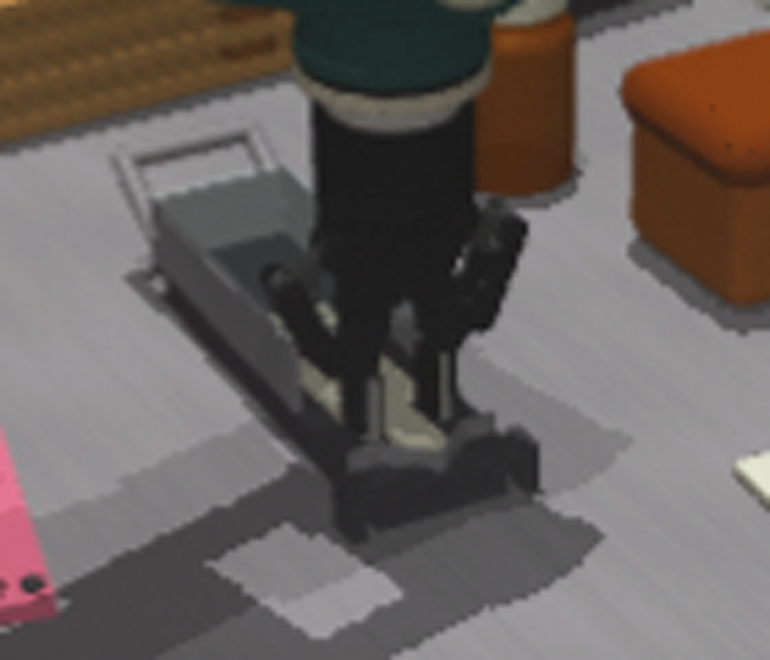

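View pics/w5.png

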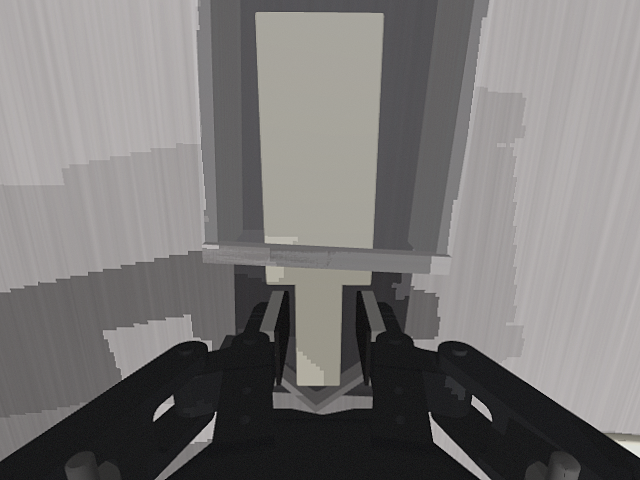

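The fingers straddle the tang, and the tips touched the floor at TCP z = 0.096. I'll back off, grip, lift and check.

```bash
python3 - <<'E'
from h import *
G=np.array([.4955,.1105])
bot.move_straight([*G,.0975],feed=.03); st()
bot.set_gripper(0); st()
bot.move_straight([*G,.1155],feed=.05); st()
c=capture("wrist"); save(c,"w6"); np.save("w6.npy",c,allow_pickle=True)
for u,v in [(318,40),(318,120),(318,220),(318,275),(318,340)]: print(dep(c,u,v))
c=capture("side"); save(c,"sd6",(200,160,340,280),5.5)
E
```

```text
t 22.62 p [0.4955 0.1105 0.0974] F [-0.3 -0.7 -0.7] g 0.0302 q6 0.16
t 22.88 p [0.4953 0.1107 0.0975] F [-3.5  2.1  5.1] g 0.018 q6 0.16
t 23.38 p [0.4956 0.1105 0.1158] F [ 0.2 -0.7 -0.1] g 0.0179 q6 0.16
[0.49389775 0.21200489 0.06304813]
[0.49406459 0.1883437  0.06264632]
[0.49430364 0.15426214 0.06221103]
[0.49436755 0.12795702 0.04938033]
[0.49458856 0.09750798 0.05010913]
```

View pics/w6.png

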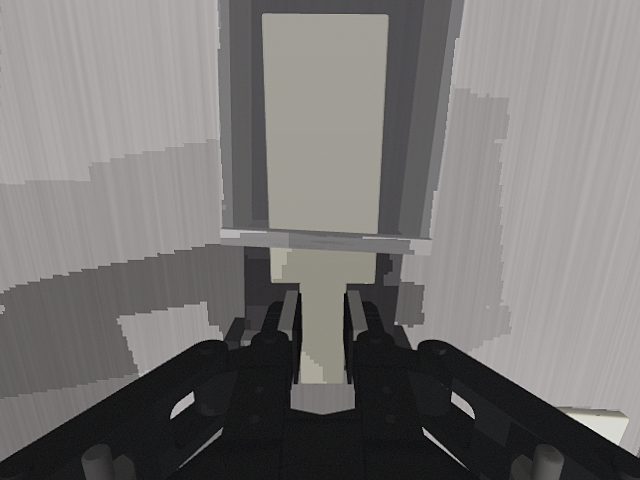

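View pics/sd6.png

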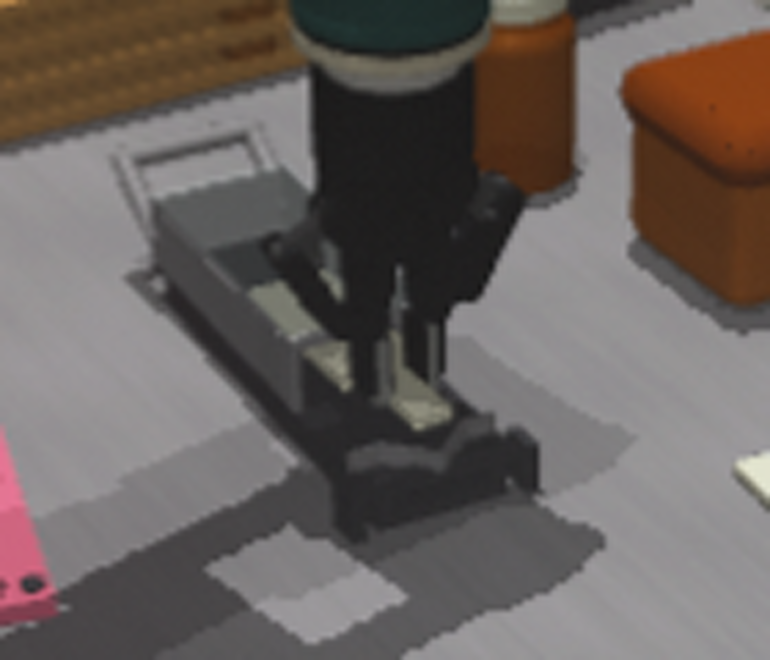

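The blade is held nearly level, with 0.7 mm of sag over 30 mm. I'll draw it out and lay it on the bench.

```bash
python3 - <<'E'
from h import *
X=.4955
bot.move_straight([X,.02,.1155],feed=.12)
bot.move_straight([X,-.10,.1155],feed=.2); st()
bot.move_straight([X-.01,-.10,.078],feed=.1)
z=.078; f0=readout.get_state()["wrist_force"][2]
while z>.0725:
    z-=.001; bot.move_straight([X-.01,-.10,z],feed=.03)
    f=readout.get_state()["wrist_force"][2]
    if abs(f-f0)>3: break
print(z,f0,f)
bot.set_gripper(.045); st()
bot.move_straight([X-.01,-.10,.20],feed=.25)
o=down(np.radians(-7.7))
bot.movep([.485,-.07,.22],o); bot.set_gripper(.062)
c=capture("wrist"); save(c,"w7"); np.save("w7.npy",c,allow_pickle=True); st()
c=capture("scene"); save(c,"sc7",(200,160,500,360),2.6)
E
```

```text
t 25.14 p [ 0.4955 -0.0993  0.1154] F [-0.7 -0.2 -2.1] g 0.0182 q6 -0.26
0.073 -1.440232984292308 5.933355434380765
t 27.31 p [ 0.4855 -0.1     0.0729] F [ 0.2 -0.3  0.6] g 0.045 q6 -0.27
t 28.63 p [ 0.4849 -0.0704  0.2195] F [ 0.2 -1.   0. ] g 0.0621 q6 -0.06
```

View pics/w7.png

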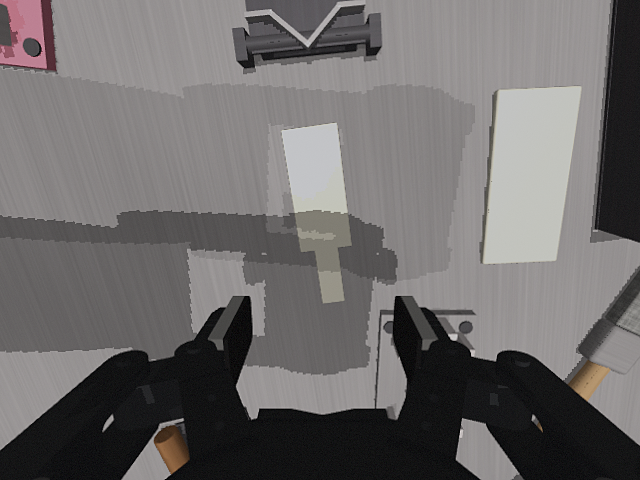

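View pics/sc7.png

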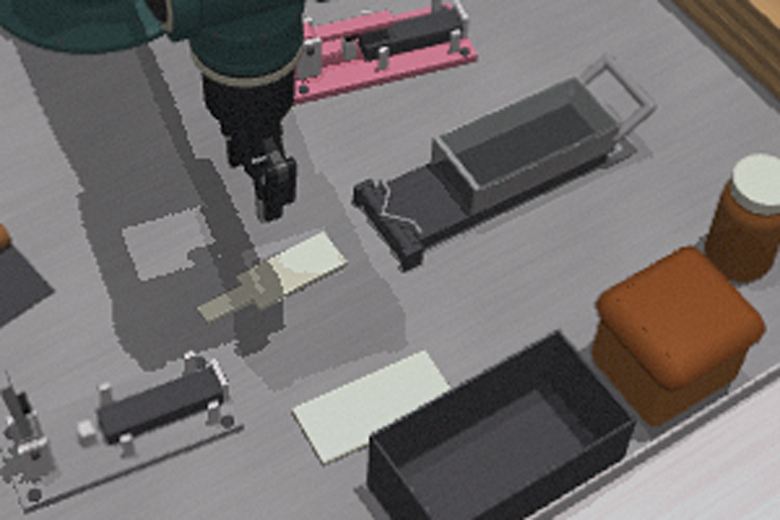

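The blade lies flat on bare bench, with its body end at wrist pixels (282,129)–(336,123) and its tang tip at (333,301). Measure it and regrasp.

```bash
python3 - <<'E'
from h import *
c=np.load("w7.npy",allow_pickle=True).item()
g=cv2.cvtColor(c["frame"],cv2.COLOR_BGR2GRAY)
f=lambda u,v:onz(c,u,v,.008)
P=[f(282,129),f(336,123),f(351,246),f(299,252),f(344,300),f(322,303)]
e=(P[0]+P[1])/2;s=(P[2]+P[3])/2;t=(P[4]+P[5])/2
print(e,s,t,np.linalg.norm(e-s),np.linalg.norm(s-t),np.linalg.norm(P[0]-P[1]),np.linalg.norm(P[2]-P[3]))
d=e-t;d/=np.linalg.norm(d);print("yaw",np.degrees(np.arctan2(d[1],d[0])),np.degrees(np.arctan2(*(P[1]-P[0])[[1,0]])))
print("mid",(e+s)/2, t+.1*d, e-.05*d)
print(dep(c,312,150),dep(c,320,220),dep(c,333,290))
save(c,"w7a",(260,110,370,310),2.9)
E
```

```text
[0.48668377 0.01310682 0.008     ] [ 0.48583928 -0.08627923  0.008     ] [ 0.48649903 -0.13547198  0.008     ] 0.09938963423204854 0.04919717639622362 0.04164973607388987 0.04429253763739956
yaw 89.928761907686 -1.6990400992121502
mid [ 0.48626152 -0.03658621  0.008     ] [ 0.48662337 -0.03547206  0.008     ] [ 0.4866216  -0.03689314  0.008     ]
[ 0.48645942 -0.00481202  0.00712471] [ 0.48508329 -0.06102184  0.00744233] [ 0.48786253 -0.12506057  0.00674502]
```

View pics/w7a.png

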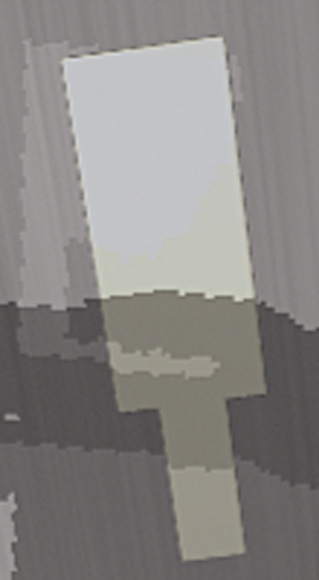

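```bash
python3 - <<'E'
from h import *
P=[.4863,-.0464]
bot.movep([*P,.14],down(0)); bot.move_straight([*P,.0725],feed=.1); st()
bot.set_gripper(0); st()
bot.move_straight([*P,.20],feed=.15); bot.wait(.1); st()
d=np.array([np.cos(np.radians(82.28)),np.sin(np.radians(82.28))])
T=np.array([.5588,-.2468])+.015*d
o=down(np.radians(-7.72))
bot.movep([*T,.20],o)
bot.move_straight([*T,.135],feed=.12); st()
c=capture("wrist"); save(c,"w8"); np.save("w8.npy",c,allow_pickle=True)
c=capture("scene"); save(c,"sc8",(160,220,340,370),4.4)
c=capture("side"); save(c,"sd8",(300,220,440,350),5)
E
```

```text
t 29.93 p [ 0.4867 -0.0465  0.0732] F [-1.1 -0.7 -0.2] g 0.0618 q6 -0.15
t 30.26 p [ 0.4868 -0.0465  0.0737] F [-2.8  0.1  8.1] g 0.0418 q6 -0.15
t 31.36 p [ 0.486  -0.0463  0.1989] F [-0.3  0.6 -0.9] g 0.0418 q6 -0.15
t 32.87 p [ 0.5611 -0.2318  0.1357] F [-0.9  0.2 -0.4] g 0.0416 q6 -0.3
```

View pics/w8.png

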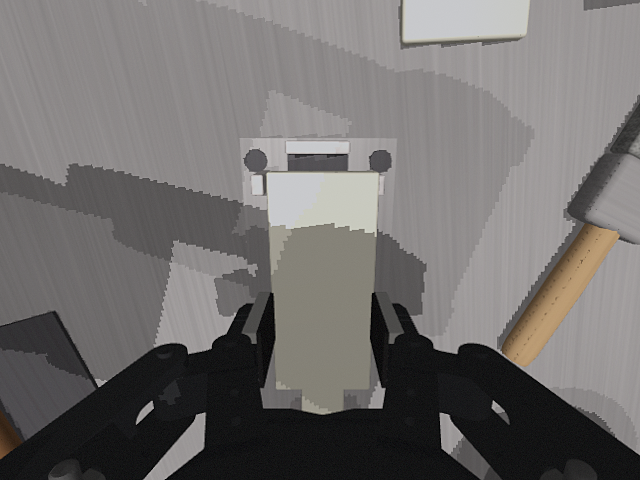

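View pics/sd8.png

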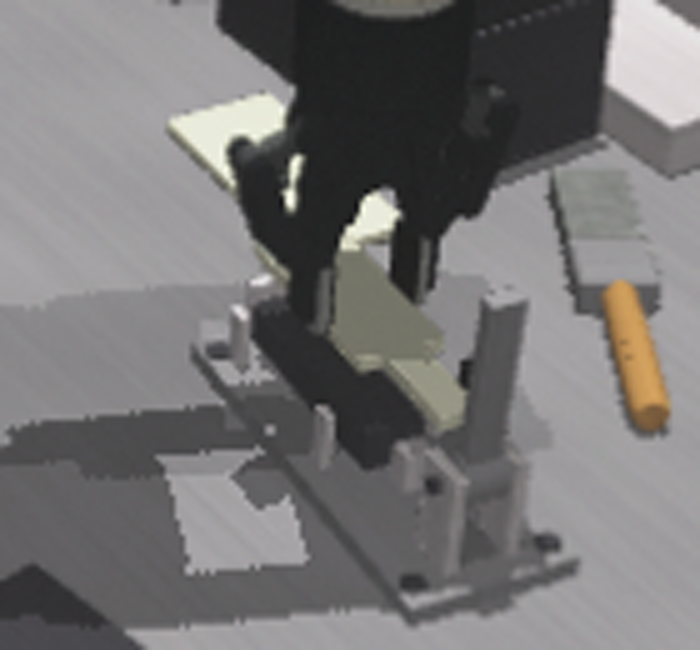

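View pics/sc8.png

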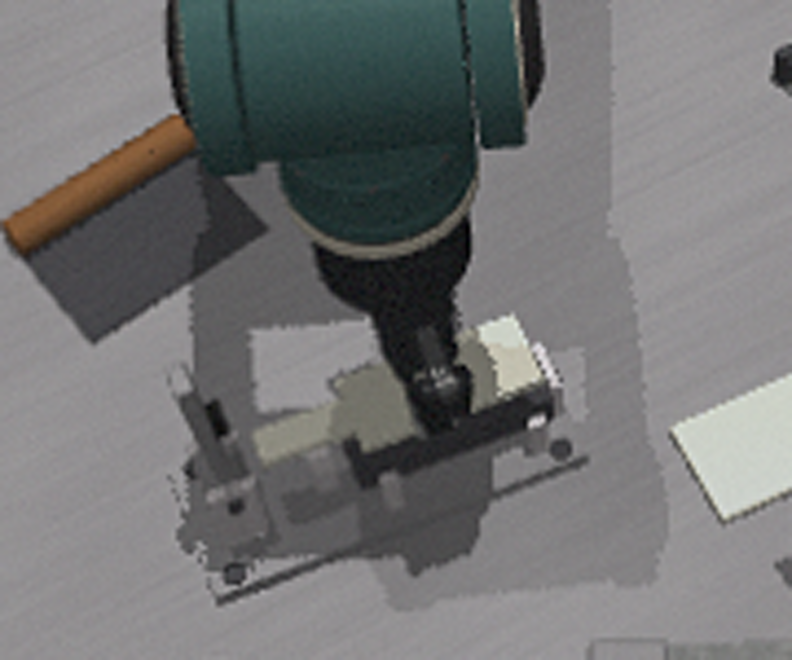

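```bash
cat >> h.py <<'E'
SEAT=np.array([.5588,-.2468]); SY=np.radians(82.28); SD=np.array([np.cos(SY),np.sin(SY)]); SL=np.array([-SD[1],SD[0]])
def seat(p): q=np.asarray(p)[:2]-SEAT; return np.round([1000*q@SD,1000*q@SL],1)
E
python3 - <<'E'
from h import *
c=np.load("w8.npy",allow_pickle=True).item()
print(dep(c,320,200))
for u,v in [(267,172),(379,172),(276,388),(369,389)]: print(seat(onz(c,u,v,.0695)))
# holder check in this picture: stop top corners, base corners
for u,v,z in [(286,141,.04),(350,141,.04),(241,138,.01),(396,138,.01)]: print("h",seat(onz(c,u,v,z)))
E
```

```text
[ 0.56767202 -0.18321518  0.06876792]
[75.1 20. ]
[ 75.1 -22.9]
[-23.4  20.3]
[-24.  -22.9]
h [86.6 15.3]
h [ 86.6 -13.8]
h [88.3 42.4]
h [ 88.3 -40.9]
```

The blade is aligned along x to 0.5 mm and is about 2 mm off to one side. I'll correct that and lower it.

```bash
python3 - <<'E'
from h import *
T=SEAT+.015*SD+.0018*SL
bot.move_straight([*T,.135],feed=.05)
bot.move_straight([*T,.109],feed=.08)
z=.109; f0=readout.get_state()["wrist_force"][2]
while z>.1005:
    z-=.001; bot.move_straight([*T,z],feed=.03)
    f=readout.get_state()["wrist_force"][2]
    if abs(f-f0)>3: break
print(z,f0,f); st()
bot.set_gripper(.062); st()
bot.move_straight([*T,.20],feed=.2)
c=capture("wrist"); save(c,"w9"); np.save("w9.npy",c,allow_pickle=True)
c=capture("side"); save(c,"sd9",(300,220,440,350),5); st()
E
```

```text
0.103 -0.7867524964869972 8.928050819457718
t 35.24 p [ 0.5591 -0.2317  0.1038] F [-5.2  2.1  8.9] g 0.0414 q6 -0.3
t 35.58 p [ 0.559  -0.2317  0.1029] F [-0.3  0.   0.7] g 0.0624 q6 -0.3
t 36.31 p [ 0.5585 -0.2314  0.1979] F [-0.4  0.1 -0.4] g 0.0618 q6 -0.3
```

View pics/w9.png

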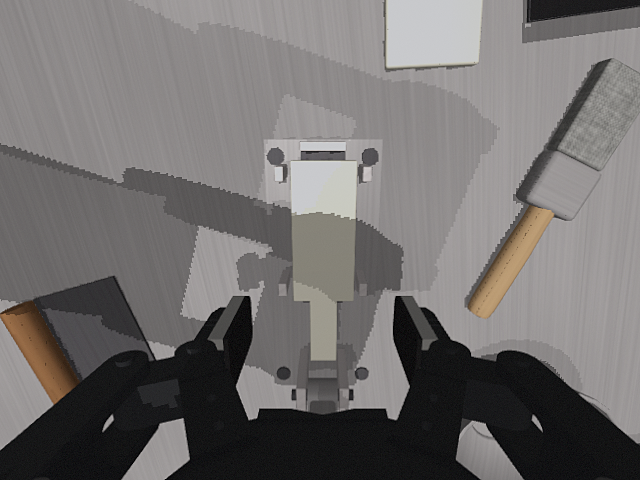

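View pics/sd9.png

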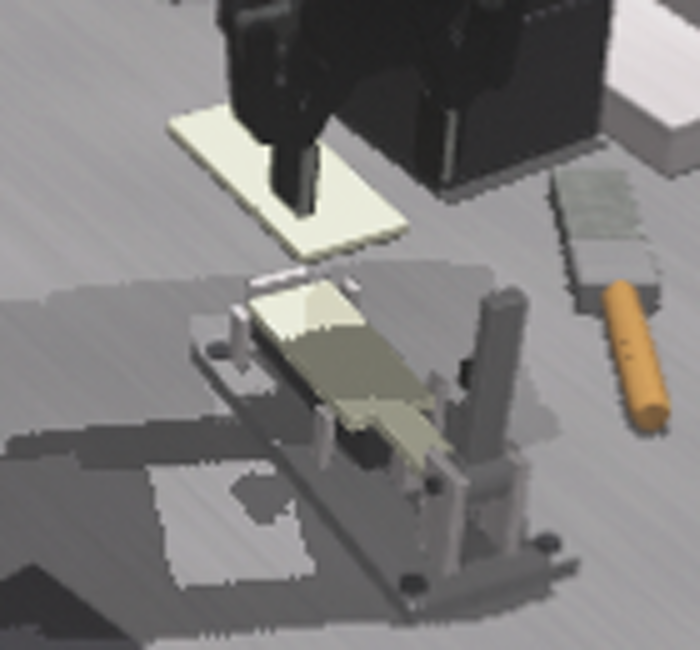

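```bash
python3 - <<'E'
from h import *
c=np.load("w9.npy",allow_pickle=True).item()
for u,v in [(291,161),(356,160),(292,301),(355,301),(310,361),(337,360)]: print(seat(onz(c,u,v,.038)),dep(c,u+(3 if u<320 else -3),v+(3 if v<200 else -4))[2])
for u,v,z in [(300,142,.04),(347,141,.04),(265,139,.01),(383,139,.01),(279,174,.039),(367,174,.039)]: print("h",seat(onz(c,u,v,z)))
E
```

```text
[74.5 21.5] 0.03739900690772563
[ 75.1 -20.5] 0.03695765392294975
[-24.4  23.2] 0.03723704463395902
[-24.4 -22.5] 0.0379823206287265
[-74.9  10.7] 0.036838059551137975
[-74. -10.] 0.03763269343924405
h [86.3 15.3]
h [ 86.9 -14.3]
h [88.4 42. ]
h [ 88.4 -42. ]
h [66.3 29.4]
h [ 66.3 -27.8]
```

The blade measures x ≈ 25, y ≈ 0.4 mm, flat, in the holder frame. Before going behind the lever, I'll check the lever angle and the room there.

```bash
python3 - <<'E'
from h import *
cs=capture("side"); cc=capture("scene")
for n,c in (("side",cs),("scene",cc)):
    z=c["z_map"]; v,u=np.mgrid[0:480:2,0:640:2]; v=v.ravel();u=u.ravel()
    K,D,T=cam(c); p=cv2.undistortPoints(np.c_[u,v].astype(float)[:,None],K,D)[:,0]; d=z[v,u]
    P=(np.c_[p[:,0],-p[:,1],-np.ones(len(p))]*d[:,None])@T[:3,:3].T+T[:3,3]
    q=(P[:,:2]-SEAT); x=1000*q@SD;y=1000*q@SL;h=P[:,2]*1000
    m=(d>0)&(abs(y)<14)&(x<-90)&(x>-150)&(h>60)&(h<160)
    print(n,"lever pts");print(np.round(np.c_[x,y,h][m][::max(1,m.sum()//15)],0).tolist())
    m=(d>0)&(abs(y)<90)&(x<-140)&(x>-280)&(h>20)&(h<400)
    print("behind: n",m.sum(),"max h",h[m].max() if m.any() else 0, "x range",(x[m].min(),x[m].max()) if m.any() else 0)
for fx in (-165,-28):
    t=SEAT+fx/1000*SD
    print(solver.ik([*t,.28],down(SY-np.pi/2)),solver.ik([*t,.13],down(SY-np.pi/2)))
E
```

```text
side lever pts
[[-97.0, 2.0, 152.0], [-102.0, 5.0, 151.0], [-105.0, 7.0, 149.0], [-100.0, 2.0, 138.0], [-105.0, 5.0, 138.0], [-105.0, 5.0, 133.0], [-101.0, -4.0, 122.0], [-103.0, -3.0, 119.0], [-102.0, -5.0, 112.0], [-102.0, -5.0, 107.0], [-99.0, -8.0, 99.0], [-98.0, 11.0, 93.0], [-103.0, 8.0, 90.0], [-101.0, 7.0, 84.0], [-98.0, -1.0, 73.0], [-99.0, -1.0, 69.0], [-98.0, 3.0, 64.0], [-98.0, 12.0, 62.0]]
behind: n 233 max h 63.45864110436084 x range (np.float64(-279.80961286745776), np.float64(-240.25891526757917))
scene lever pts
[[-102.0, 8.0, 149.0], [-94.0, 5.0, 149.0], [-99.0, 4.0, 146.0], [-101.0, -1.0, 146.0], [-92.0, 7.0, 129.0], [-98.0, -6.0, 143.0], [-99.0, -6.0, 137.0], [-101.0, -3.0, 124.0], [-93.0, -5.0, 123.0], [-94.0, -7.0, 118.0], [-95.0, -7.0, 110.0], [-96.0, -6.0, 101.0], [-101.0, 13.0, 66.0], [-94.0, -4.0, 87.0], [-95.0, -5.0, 82.0], [-100.0, 2.0, 65.0], [-92.0, -6.0, 72.0], [-93.0, -5.0, 63.0], [-91.0, -12.0, 62.0]]
behind: n 297 max h 64.7151095081313 x range (np.float64(-279.9441115217347), np.float64(-233.22739940002728))
[-6.90529521e-01  1.24166255e-01  1.47127486e+00 -4.44089210e-16
  1.54615154e+00 -5.55790103e-01] [-6.90529521e-01  2.13061484e-01  1.62063034e+00 -4.44089210e-16
  1.30790083e+00 -5.55790103e-01]
[-5.00545078e-01  2.52512594e-03  1.59864194e+00 -4.44089210e-16
  1.54042559e+00 -3.65805660e-01] [-5.00545078e-01  9.66533893e-02  1.75135740e+00 -4.44089210e-16
  1.29358186e+00 -3.65805660e-01]
```

```bash
python3 - <<'E'
from h import *
o=down(SY-np.pi/2)
def tcp(phi,r=.080,w=.011,extra=0):
    x=-.095+r*np.cos(phi)-.005*np.sin(phi)-w-extra; z=.052+r*np.sin(phi)+.005*np.cos(phi)
    return [*(SEAT+x*SD+.0*SL),z+.073]
s=tcp(1.8,extra=.025)
bot.move_straight([*(SEAT+.015*SD),.30],feed=.25)
bot.set_gripper(0)
bot.movep([*s[:2],.30],o); bot.move_straight(s,feed=.2); st()
for i,phi in enumerate(np.arange(1.8,-.001,-.15)):
    bot.move_straight(tcp(max(phi,0)),feed=.12)
    if i%3==0: st()
st()
for dz in (.001,.002,.003,.004):
    p=tcp(0); p[2]-=dz; bot.move_straight(p,feed=.03); s=st()
    if s["wrist_force"][2]>12: break
p[2]=.20; bot.move_straight(p,feed=.2)
bot.move_straight([*(SEAT-.03*SD),.33],feed=.25); st()
c=capture("side"); save(c,"sd10",(300,220,440,350),5);np.save("sd10.npy",c,allow_pickle=True)
c=capture("wrist"); save(c,"w10"); np.save("w10.npy",c,allow_pickle=True)
c=capture("scene"); save(c,"sc10")
E
```

```text
t 38.92 p [ 0.5386 -0.3992  0.2032] F [1.5 0.1 0.5] g 0.0001 q6 -0.54
t 39.28 p [ 0.5419 -0.374   0.2028] F [-0.2  0.2  0.2] g -0.0001 q6 -0.51
t 40.03 p [ 0.5463 -0.3392  0.2041] F [0.1 0.4 0.3] g 0.0003 q6 -0.46
t 40.78 p [ 0.5507 -0.3063  0.1905] F [0.8 0.2 0.2] g 0.0 q6 -0.41
t 41.53 p [ 0.5538 -0.2824  0.1638] F [ 0.2 -0.7 -0.5] g 0.0001 q6 -0.38
t 42.28 p [ 0.5554 -0.2727  0.1303] F [-0.1 -0.2  1.1] g -0.0002 q6 -0.36
t 42.28 p [ 0.5554 -0.2727  0.1303] F [-0.1 -0.2  1.1] g -0.0002 q6 -0.36
t 42.53 p [ 0.5554 -0.2727  0.1296] F [-0.8  0.3  4.6] g -0.0 q6 -0.36
t 42.78 p [ 0.5555 -0.2728  0.1294] F [-4.7  2.7 13.6] g -0.0003 q6 -0.36
t 43.96 p [ 0.5547 -0.2765  0.3288] F [ 0.3  0.4 -0.7] g -0.0 q6 -0.37
```

View pics/sd10.png

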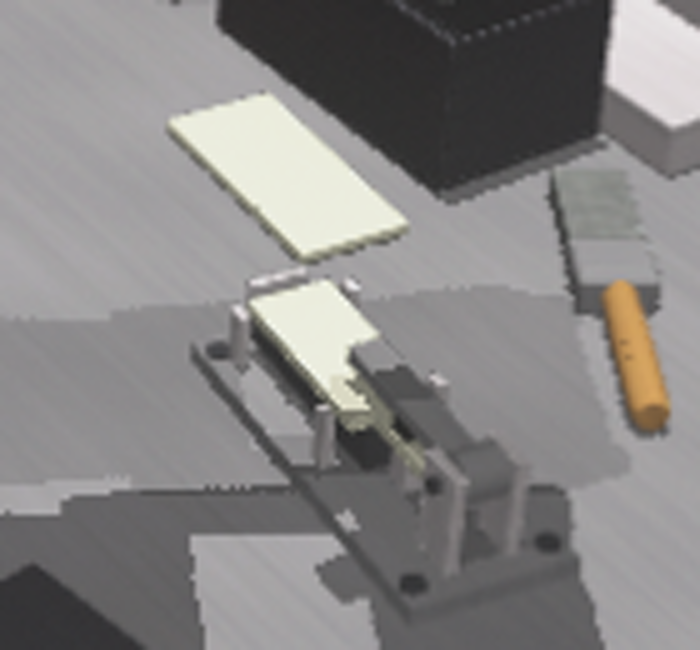

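View pics/w10.png

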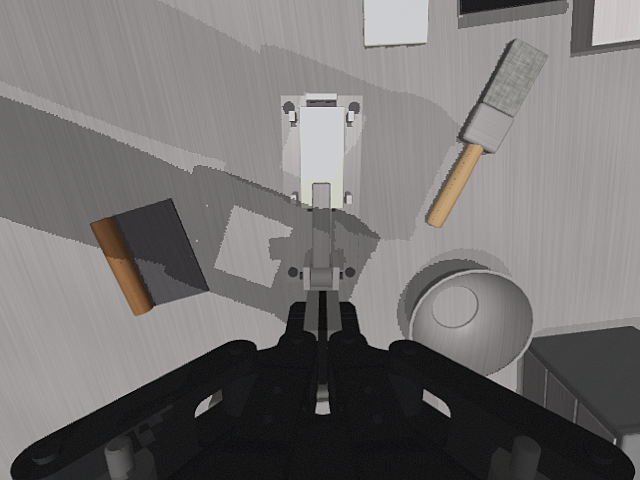

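View pics/sc10.png

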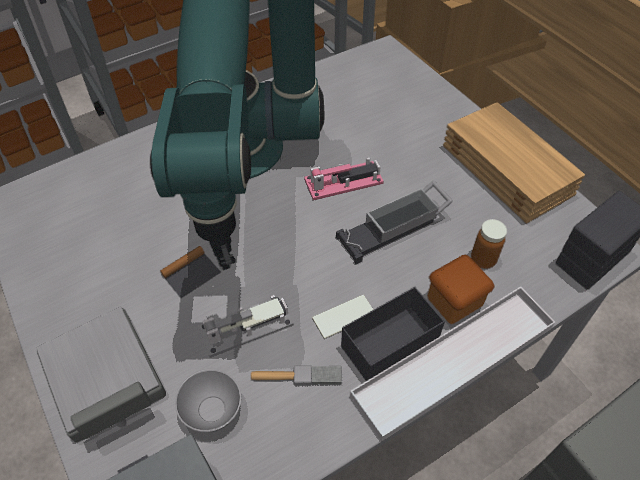

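The lever lies over the tang, the tray is level, and the bystanders look undisturbed. I'll do a numeric check, then hand in.

```bash
python3 - <<'E'
from h import *
c=np.load("w10.npy",allow_pickle=True).item()
P=np.array([dep(c,321,v) for v in range(190,256,8)]); x=np.array([seat(p)[0] for p in P])
print(np.round(x),np.round(P[:,2]*1000,1)); print("lever slope",np.polyfit(x,P[:,2]*1000,1)[0])
for u,v in [(301,107),(344,107),(302,206),(343,206)]: print(seat(onz(c,u,v,.038)),dep(c,u+(3 if u<320 else -3),v+(3 if v<150 else -4))[2])
a=capture("scene"); b=np.load("s2.npy",allow_pickle=True).item()
print("tray handle z",recognise(a,"tray_handle")[:1])
for n in ["loaf","loaf_tin","spare_plate","bench_knife","flour_brush","steel_bowl","oil_jar"]:
    r=recognise(a,n); print(n,[np.round(q["centre"],3).tolist() for q in r[:1]])
ticket.hand_in(); 
E
```

```text
[ -4. -11. -19. -28. -35. -44. -52. -61. -69.] [56.2 56.3 57.1 55.6 56.7 55.8 56.3 56.5 56.2]
lever slope 0.002199930784317057
[74.2 20.3] 0.037522832287004315
[ 74.2 -21.3] 0.03640309528856517
[-22.5  20.9] 0.03675783731678833
[-22.5 -22. ] 0.037640244620795626
tray handle z [{'centre': [0.5068, 0.1953, 0.0609], 'p': 0.98}]
loaf [[0.778, 0.179, 0.107]]
loaf_tin []
spare_plate [[0.654, -0.061, 0.007]]
bench_knife [[0.344, -0.307, 0.001]]
flour_brush [[0.745, -0.21, 0.017]]
steel_bowl []
oil_jar [[0.72, 0.33, 0.093]]
the job is handed in; nothing more can be done
```

The job is done and handed in at about 44 s of the 70 s allowed; hand-in gives no verdict.

I tipped the tray to about 0.8 rad and the blade slid into the V corner. I then levelled the tray, drew the blade out by its tang and laid it flat on the bench. I picked it up again across the body, laid it in the silver holder and closed the lever.

**Last checks before hand-in:**
- **Blade:** it lies flat at about x = 25 to 26 mm, y ≈ -0.5 mm of the seat, against a target of x = 25, y = 0.
- **Lever:** its top surface is level, with a slope of about 0.002, so it is closed.
- **Tray and arm:** the tray looks level in the scene picture, though I did not measure its angle. The arm was clear of everything.
- **Bystanders:** the five I could re-measure had moved only about 4 mm or less, which is within measurement error. The network missed the loaf tin and the steel bowl in the last picture. By eye, both stand where they were at the start.

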